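# Stack a two-section capacitor on its bonding stand

### The arm

A 7-joint arm with a two-finger parallel gripper is mounted at the origin on the work surface. World frame = base frame: x ahead of the robot, y to its left, z up, the work surface at z = 0. Lengths are in m, angles in rad, forces in N, time in s.
With the tool pointing down it reaches from about 0.425 to 0.925 m from the base axis. Payload 6.8 kg.
Tool frame: the origin (TCP) lies midway between the tips of the shut fingers; the grasp point (between the pads) lies 19 mm behind it; z points along the fingers, y is the line along which they close (so a half turn about z gives the same grasp; the last joint's range is limited). The gripper opens to 85 mm and grips with 20 to 120 N. Pads are 22 mm wide; open, the fingers measure 114 mm over their backs; the gripper's body (76 mm by 85 mm) begins 54 mm behind the grasp point. The pads swing forward as they close: fully open they stand 13 mm farther back than shut.
Start: joints at [-1.347, 0.477, 0.022, 1.555, -0.011, 1.109, -0.083], TCP at [0.22, 0.638, 0.231] pointing down, gripper open.
Joint ranges: [-2.96, 2.96], [-0.34, 2.1], [-1.41, 1.46], [0.24, 2.44], [-1.37, 4.51], [0.17, 1.92], [-2.96, 2.96]. Speed limits (rad/s): [2.39, 2.39, 3.14, 3.14, 3.14, 3.14, 3.14].

### API

Orientations are given as a rotation vector (axis times angle).
In Python, from bench import status, vision, r gives the robot as it stands. The module is installed in compiled form; this text tells all that it offers.
- The arm moves only by the shell command python3 -m handwheel 'ROWS' [OPENING] [FORCE]. ROWS is JSON, a list of rows, each an object with "dp": the shift along the tool's x, y, z in m, a list of three; "delta_rot": the turn, a rotation vector about the tool's x, y, z in rad, a list of three. In form: [{"dp": [x, y, z], "delta_rot": [rx, ry, rz]}, ...]. A call has 1 to 12 rows; each row is the pose to reach, as a shift and turn from the pose commanded when the call began, along the tool's axes at that moment; what a row does not reach only later rows make up. A row lasts 1/8 s, in which the tool goes at most 62.5 mm and 10.7 degrees, less where a joint would pass 70% of its speed; a pose out of reach is approached as far as the arm can. A call with a gripper value outside its range is refused whole. OPENING is the opening, from 0 (shut) to 1 (fully open), set as the call begins (- or left out, the last holds). The fingers move at their own pace and stop on an object; FORCE is the grip in N (left out, the last holds). Time passes only in rows, so rows that repeat a pose let the fingers close. It gives the time, the measured TCP pose, the force, the opening and the grip force at its end, in the units of the state.
- status.get_obs(): the state, without advancing time (a new reading comes with each control period).
- vision.grab_frame(name): name is "side" or "top"; returns a dict with "img" (400x640x3 uint8, blue, green, red), "fovy" (degrees; the focal length in pixels is half the picture's height over the tangent of half this angle, whatever the lens; pixels are square), "cx", "cy" (the principal point, pixels), "distortion" ([k1, k2, p1, p2, k3] as OpenCV has them; the pictures are not rectified), "world_from_camera" (4x4, takes a point from camera to world coordinates). Camera axes: x right, y up, looking along -z (the intrinsics and any distortion apply to the point x, -y, -z); pixel columns grow to the right and rows downward; lengths in m; the calibration is good to about 2 mm. A picture is of the moment at which its call begins. There is no depth.
- r.hand_in(): hands the job in; it is judged then, once.
The state is a dict: "clock": time; "joints": joint angles; "qvel": joint speeds; "tau": joint torques, N m; "tcp_pos": TCP position; "orientation": TCP orientation; "contact_force": force on the tool from outside, world axes, zero at the start; "moment": the same for the moment, N m; "grip_width": finger opening in m; "gripper_force": force on a finger pad.
Only numpy, scipy, OpenCV 4.12 (cv2) and the standard library are available. Lean on these libraries where they do the work, as an engineer would, in place of code of your own. Each camera call takes 0.05 s, during which the arm holds its last target. There are 200 camera calls.

### The job

Build up the two-section capacitor on the round steel stand, one piece at a time from the bottom: the end cup in the stand's ring, the wide roll in the cup, the separator dish on the wide roll, the slim roll in the dish, and the steel weight, knob up, on top of it all. Each piece must sit flat, upright and centred on the one below and be let go before the next; set the rolls down without dropping them, and leave the tape stand, carton, jar and screwdriver where they are.

Things in the scene. Friction and masses are not known exactly. Their poses are not given: they have to be found in the camera images.
- stand: Fixed round steel stand, the target: a dark base disc 110 mm across, 10 mm thick, carrying a bright raised ring (outside 90 mm, inside 74 mm across, 5 mm high, its top 15 mm above the bench). The end cup goes inside the ring, on the base disc, 10 mm above the bench. Origin: centre of the underside, on the bench. At any of the six spots.
- end_cup: Aluminium open round cup, the larger and taller of the two open dishes, mouth up: outside 66 mm, inside 58 mm across, 26 mm high, floor 6 mm thick (the roll stands 6 mm above the origin). 60 g. Loose, upright at the start and at any of six spots in front of the robot. Origin: centre of the underside; z up along the axis; round, so yaw is of no account.
- wide_roll: Wound capacitor roll, the wider, shorter one: solid white cylinder standing on end, 50 mm across, 50 mm high, flat top with dark and bright metal rings drawn flush. 80 to 170 g. Loose, upright at the start and at any of six spots in front of the robot. Origin: centre of the underside; z up along the axis; round, so yaw is of no account.
- separator: Grey plastic open round dish, the smaller and lower of the two open dishes, mouth up, flat underneath: outside 56 mm, inside 46 mm across, 20 mm high, floor 6 mm thick (the roll stands 6 mm above the origin). 40 g. Loose, upright at the start and at any of six spots in front of the robot. Origin: centre of the underside; z up along the axis; round, so yaw is of no account.
- slim_roll: Wound capacitor roll, the slimmer, taller one: solid white cylinder standing on end, 36 mm across, 56 mm high, flat top with dark and bright metal rings drawn flush. 50 to 100 g. Loose, upright at the start and at any of six spots in front of the robot. Origin: centre of the underside; z up along the axis; round, so yaw is of no account.
- weight: Solid steel weight: body 50 mm across and 22 mm high, on it a plain round knob 24 mm across and 28 mm high to hold it by (50 mm high in all), flat underneath. 270 to 530 g. Loose, upright at the start and at any of six spots in front of the robot. Origin: centre of the underside; z up along the axis; round, so yaw is of no account.
- tape_stand: Bystander: steel tape dispenser, base 240 x 70 mm (long side along its x), with a reel of white tape standing to 157 mm high, at the left of the work. Origin: centre of the underside. Leave alone.
- carton: Bystander: open cardboard carton 160 x 130 x 45 mm full of small white capacitors, at the right of the work. Origin: centre of the underside. Leave alone.
- jar: Bystander: small closed amber glass jar with a black cap, 38 mm across, 45 mm high, standing between the spots, a little right of the middle. Origin: centre of the underside. Leave alone.
- driver: Bystander: screwdriver lying across the bench, beyond the work, along its own x (handle to -x). Origin: on the underside at mid length. Leave alone.

How it is judged:
By the outcome, as a careful person would: the job done as asked, in the order asked, and still so for the second after the job is handed in, with the robot touching nothing.
It also fails if it takes over 144 s, if anything falls off the work surface, if the arm or the gripper's body presses on something with over 40 N, if the wrist force passes 120 N, or if a joint passes its speed limit or range.

## Working session

There is one attempt and no reset: what is moved stays moved. The work goes in short steps, Python scripts to look and compute and a shell command to move; the robot and the scene stay as the last step left them, time stands still between calls to the robot, and variables do not carry over. Pictures are saved under pics/ and viewed, at most 16 in all, crops included, and the job is handed in when it is done.

```bash
mkdir -p pics; python3 - <<'E'
from bench import status, vision, r
import cv2,numpy as np
o=status.get_obs();print({k:np.round(v,3).tolist() for k,v in o.items()})
for n in("top","side"):
    f=vision.grab_frame(n);cv2.imwrite(f"pics/{n}0.png",f["img"])
    print(n,f["fovy"],f["cx"],f["cy"],f["distortion"],np.round(f["world_from_camera"],4).tolist())
E
```

```text
{'clock': 0.0, 'joints': [-1.347, 0.478, 0.022, 1.556, -0.011, 1.109, -0.083], 'qvel': [-0.001, -0.001, -0.0, -0.001, 0.0, 0.0, 0.0], 'tau': [-0.0, -59.648, 1.608, -28.119, 0.012, 0.009, 0.0], 'tcp_pos': [0.22, 0.638, 0.23], 'orientation': [-0.519, -3.098, 0.003], 'contact_force': [-0.12, -0.224, 0.246], 'moment': [0.007, 0.043, 0.012], 'gripper_force': 0.0, 'grip_width': 0.086}
top 57.5970194384603 312.09820777594405 200.06199025749962 [0.02490735 0.         0.         0.         0.        ] [[0.0096, 0.9984, -0.0566, 0.5443], [-0.9999, 0.0093, -0.0048, -0.0097], [-0.0042, 0.0566, 0.9984, 1.1259], [0.0, 0.0, 0.0, 1.0]]
side 51.224126458473535 315.97273125885374 199.79239741432838 [0.02443398 0.         0.         0.         0.        ] [[0.941, 0.1638, -0.296, 0.3069], [-0.3377, 0.5076, -0.7926, -0.8843], [0.0204, 0.8459, 0.533, 0.6392], [0.0, 0.0, 0.0, 1.0]]
```

View pics/top0.png

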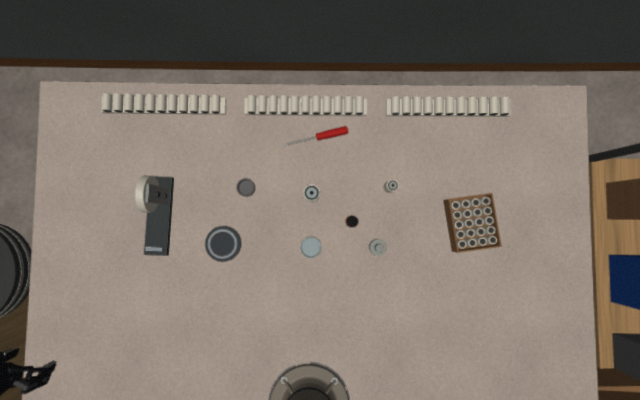

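View pics/side0.png

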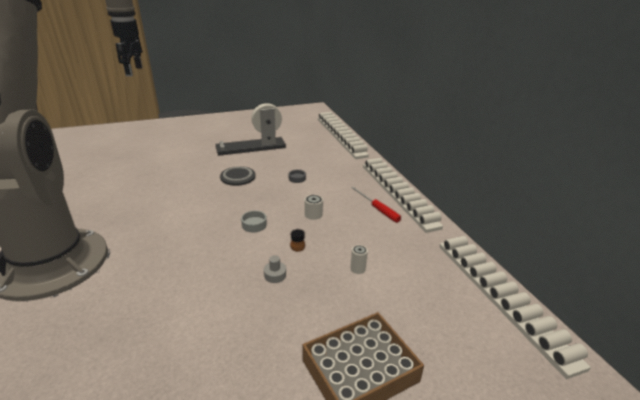

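The top picture shows the dish at (246,187), wide roll (312,192), slim roll (391,185), stand (223,243), cup (311,246), weight (377,246) and jar (352,221). The side view agrees with this. I'll enlarge both to measure.

```bash
cat > h.py <<'E'
import cv2,numpy as np,sys
from bench import status,vision
from scipy.spatial.transform import Rotation as R
def K(f):
    F=200/np.tan(np.radians(f["fovy"])/2);return np.array([[F,0,f["cx"]],[0,F,f["cy"]],[0,0,1]])
def world(f,uv,z):
    p=cv2.undistortPoints(np.array(uv,float).reshape(-1,1,2),K(f),np.array(f["distortion"]))[:,0]
    T=f["world_from_camera"];d=np.c_[p[:,0],-p[:,1],-np.ones(len(p))]@T[:3,:3].T
    c=T[:3,3];return c+d*((np.broadcast_to(z,len(p))-c[2])/d[:,2])[:,None]
def pix(f,X):
    T=np.linalg.inv(f["world_from_camera"]);P=np.reshape(X,(-1,3))@T[:3,:3].T+T[:3,3]
    return cv2.projectPoints(P*[1,-1,-1],np.zeros(3),np.zeros(3),K(f),np.array(f["distortion"]))[0][:,0]
def crop(f,x0,y0,x1,y1,s,name,marks=()):
    im=cv2.resize(f["img"][y0:y1,x0:x1],None,fx=s,fy=s,interpolation=cv2.INTER_CUBIC)
    for m in marks:
        q=((np.array(m)-[x0,y0]+.5)*s-.5).round().astype(int).reshape(-1,1,2);cv2.polylines(im,[q],True,(0,255,0),1)
    cv2.imwrite(f"pics/{name}.png",im)
def circ(f,x,y,z,rad):
    t=np.linspace(0,2*np.pi,40);return pix(f,np.c_[x+rad*np.cos(t),y+rad*np.sin(t),0*t+z])
def go(x,y,z,yaw=None):
    """tool-frame dp/rot to reach world xyz, tool down with tool x heading yaw"""
    o=status.get_obs();r0=R.from_rotvec(o["orientation"])
    dp=r0.inv().apply(np.array([x,y,z])-o["tcp_pos"])
    s="dp "+str(np.round(dp,4).tolist())
    if yaw is not None:
        c,n=np.cos(yaw),np.sin(yaw);t=R.from_matrix([[c,n,0],[n,-c,0],[0,0,-1]])
        s+=" rot "+str(np.round((r0.inv()*t).as_rotvec(),4).tolist())
    print(s,"dist %.3f"%np.linalg.norm(dp))
E
python3 - <<'E'
from h import *
f=vision.grab_frame("top");s=vision.grab_frame("side")
items=dict(stand=(223,243,.015,.045),cup=(311,246,.026,.033),wide=(312,192,.05,.025),sep=(246,187,.020,.028),slim=(391,185,.056,.018),weight=(377,246,.022,.025),jar=(352,221,.045,.019))
m=[];ms=[]
for k,(u,v,z,rad) in items.items():
    p=world(f,(u,v),z)[0];print(k,p.round(4),pix(s,p).round(1));m.append(circ(f,p[0],p[1],z,rad));ms.append(circ(s,p[0],p[1],z,rad))
crop(f,195,165,415,275,3.6,"top1",m);crop(s,210,155,390,290,4.4,"side1",ms)
E
```

```text
stand [0.4742 0.2648 0.015 ] [[237.4 173.1]]
cup [ 0.4683 -0.0025  0.026 ] [[254.4 217.1]]
wide [ 0.6292 -0.004   0.05  ] [[313.7 199.3]]
sep [0.645  0.1976 0.02  ] [[296.6 173.6]]
slim [ 0.6515 -0.2366  0.056 ] [[358.2 248.5]]
weight [ 0.4701 -0.2012  0.022 ] [[275.2 267.3]]
jar [ 0.5445 -0.1234  0.045 ] [[296.8 232.4]]
```

View pics/top1.png

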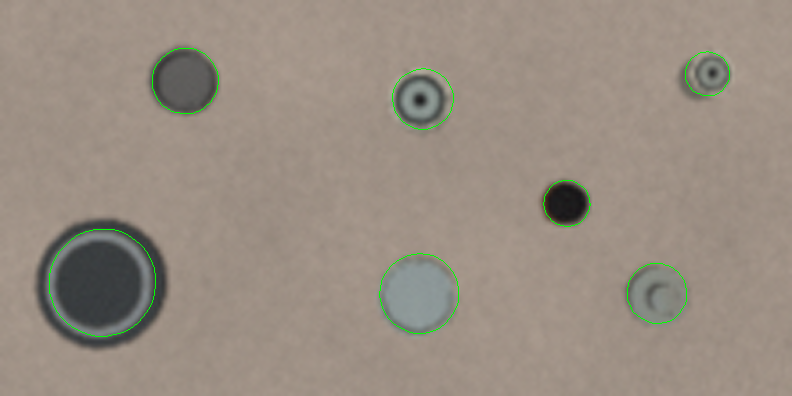

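View pics/side1.png

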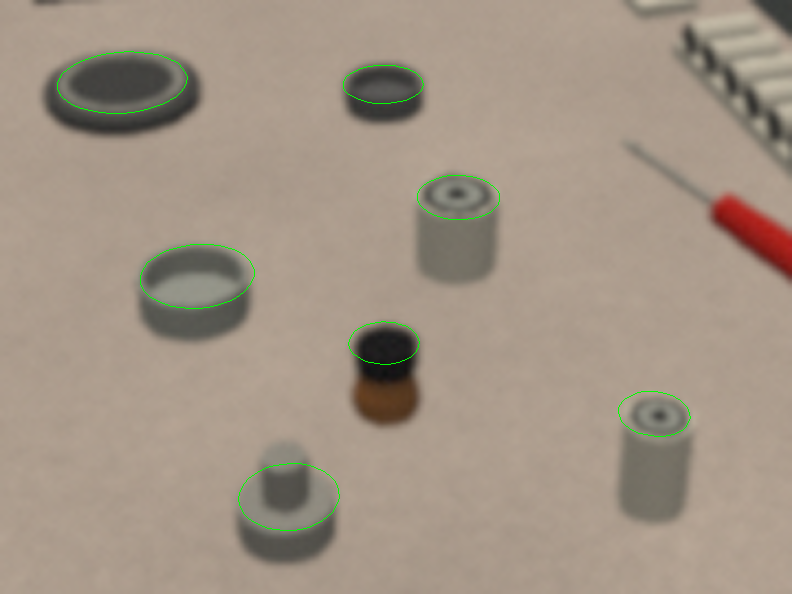

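Overlay circles fit the dish, cup, jar and stand. In the crop, the roll centres read (420,100) for the wide roll and (712,73) for the slim one, so I'll refine those and plan the first move.

```bash
python3 - <<'E'
from h import *
from scipy.optimize import least_squares
f=vision.grab_frame("top");s=vision.grab_frame("side")
I=dict(stand=((100,283),(121,82),.015),cup=((420,293),(196,276),.026),wide=((420,100),(457,195),.05),sep=((185,81),(383.5,84),.02),slim=((712,73),(657,415),.056),weight=((656.5,293.5),(288,497),.022))
for k,(a,b,z) in I.items():
    a=(np.array(a)+.5)/3.6-.5+[195,165];b=(np.array(b)+.5)/4.4-.5+[210,155]
    g=lambda p:np.r_[pix(f,[*p,z])[0]-a,pix(s,[*p,z])[0]-b]
    q=least_squares(g,world(f,a,z)[0,:2]);print(k,q.x.round(4),"top",world(f,a,z)[0].round(4)[:2],"side",world(s,b,z)[0].round(4)[:2])
go(.5,.27,.25,np.pi/2);go(.468,-.003,.15,np.pi/2)
E
```

```text
stand [0.4734 0.2661] top [0.4734 0.2666] side [0.4732 0.2638]
cup [ 0.4678 -0.0033] top [ 0.4682 -0.0034] side [ 0.4676 -0.0033]
wide [ 0.6286 -0.0021] top [ 0.628 -0.002] side [ 0.6292 -0.0021]
sep [0.645  0.1973] top [0.6446 0.1975] side [0.6453 0.1967]
slim [ 0.652  -0.2398] top [ 0.6518 -0.2408] side [ 0.6524 -0.2386]
weight [ 0.4696 -0.2016] top [ 0.4696 -0.2012] side [ 0.4696 -0.202 ]
dp [-0.3848, -0.2567, -0.0188] rot [-0.0005, 0.0004, 1.239] dist 0.463
dp [-0.4434, -0.5252, 0.0813] rot [-0.0005, 0.0004, 1.239] dist 0.692
```

```bash
python3 -m handwheel '[{"dp":[-0.385,-0.257,-0.019],"delta_rot":[0,0,1.239]},{"dp":[-0.385,-0.257,-0.019],"delta_rot":[0,0,1.239]},{"dp":[-0.385,-0.257,-0.019],"delta_rot":[0,0,1.239]},{"dp":[-0.385,-0.257,-0.019],"delta_rot":[0,0,1.239]},{"dp":[-0.385,-0.257,-0.019],"delta_rot":[0,0,1.239]},{"dp":[-0.385,-0.257,-0.019],"delta_rot":[0,0,1.239]},{"dp":[-0.385,-0.257,-0.019],"delta_rot":[0,0,1.239]},{"dp":[-0.385,-0.257,-0.019],"delta_rot":[0,0,1.239]},{"dp":[-0.385,-0.257,-0.019],"delta_rot":[0,0,1.239]}]' 1 30; python3 -c "
from h import *
go(.468,-.003,.12,np.pi/2)"
```

```text
clock: 1.42
tcp_pos: [0.5015, 0.2675, 0.2506]
orientation: [2.226, 2.216, 0.001]
contact_force: [0.6, 0.2, -1.0]
grip_width: 0.0852
gripper_force: 0.0
dp [-0.2706, -0.0323, 0.1306] rot [0.0008, 0.0003, -0.0047] dist 0.302
```

```bash
python3 -m handwheel '[{"dp":[-0.27,-0.033,0.13],"delta_rot":[0,0,-0.004]},{"dp":[-0.27,-0.033,0.13],"delta_rot":[0,0,-0.004]},{"dp":[-0.27,-0.033,0.13],"delta_rot":[0,0,-0.004]},{"dp":[-0.27,-0.033,0.13],"delta_rot":[0,0,-0.004]},{"dp":[-0.27,-0.033,0.13],"delta_rot":[0,0,-0.004]},{"dp":[-0.27,-0.033,0.13],"delta_rot":[0,0,-0.004]},{"dp":[-0.27,-0.033,0.13],"delta_rot":[0,0,-0.004]}]'; python3 - <<'E'
from h import *
go(.468,-.003,.008,np.pi/2)
s=vision.grab_frame("side");crop(s,180,110,330,260,4,"side2",[circ(s,.468,-.003,.026,.033)])
E
```

```text
clock: 2.3
tcp_pos: [0.4675, 0.0017, 0.1205]
orientation: [-2.214, -2.228, -0.001]
contact_force: [-0.2, 0.2, -0.8]
grip_width: 0.0853
gripper_force: 0.0
dp [-0.0048, 0.0004, 0.1125] rot [0.0003, -0.0009, 0.0061] dist 0.113
```

View pics/side2.png

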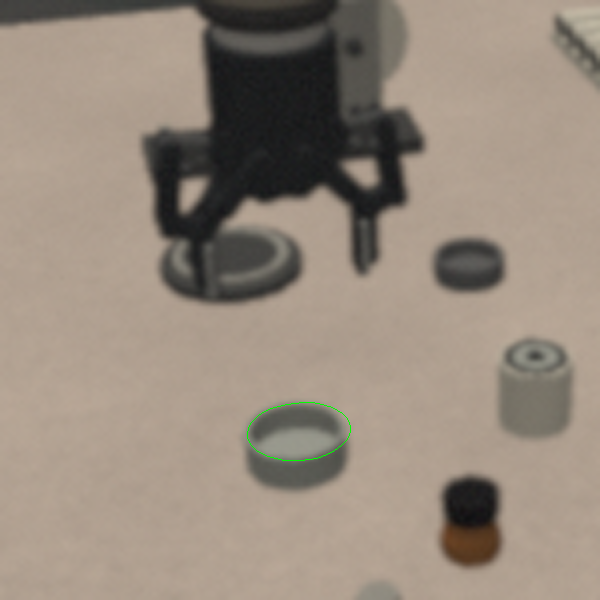

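The gripper, open along x, hangs above the cup, whose rim is at crop (298,432). I'll descend and squeeze.

```bash
python3 -m handwheel '[{"dp":[0,0,0.06],"delta_rot":[0,0,0]},{"dp":[0,0,0.09],"delta_rot":[0,0,0]},{"dp":[0,0,0.113],"delta_rot":[0,0,0]},{"dp":[0,0,0.113],"delta_rot":[0,0,0]},{"dp":[0,0,0.113],"delta_rot":[0,0,0]}]'; python3 -m handwheel '[{"dp":[0,0,0],"delta_rot":[0,0,0]},{"dp":[0,0,0],"delta_rot":[0,0,0]},{"dp":[0,0,0],"delta_rot":[0,0,0]},{"dp":[0,0,0],"delta_rot":[0,0,0]}]' 0 25
```

```text
clock: 2.98
tcp_pos: [0.4681, 0.0009, 0.0082]
orientation: [2.215, 2.227, 0.002]
contact_force: [-0.3, -0.1, -0.3]
grip_width: 0.0854
gripper_force: 0.0
clock: 3.48
tcp_pos: [0.4679, 0.0003, 0.0087]
orientation: [2.217, 2.225, 0.003]
contact_force: [-1.7, 1.0, 10.2]
grip_width: 0.0649
gripper_force: 24.9
```

```bash
python3 -m handwheel '[{"dp":[0,0,-0.003],"delta_rot":[0,0,0]},{"dp":[0,0,-0.003],"delta_rot":[0,0,0]},{"dp":[-0.0035,0,0],"delta_rot":[0,0,-0.18]},{"dp":[-0.0035,0,0],"delta_rot":[0,0,-0.54]},{"dp":[-0.0035,0,0],"delta_rot":[0,0,-0.9]},{"dp":[-0.0035,0,0],"delta_rot":[0,0,-1.26]},{"dp":[-0.0035,0,0],"delta_rot":[0,0,-1.571]},{"dp":[-0.0035,0,0],"delta_rot":[0,0,-1.571]},{"dp":[-0.0035,0,0],"delta_rot":[0,0,-1.571]},{"dp":[-0.0035,0,0],"delta_rot":[0,0,-1.571]},{"dp":[-0.0035,0,0],"delta_rot":[0,0,-1.571]},{"dp":[-0.0035,0,0],"delta_rot":[0,0,-1.571]}]' 1; python3 -m handwheel '[{"dp":[0,0,0],"delta_rot":[0,0,0]},{"dp":[0,0,0],"delta_rot":[0,0,0]},{"dp":[0,0,0],"delta_rot":[0,0,0]},{"dp":[0,0,0],"delta_rot":[0,0,0]}]' 0 30;python3 -m handwheel '[{"dp":[0,0,-0.03],"delta_rot":[0,0,0]},{"dp":[0,0,-0.08],"delta_rot":[0,0,0]},{"dp":[0,0,-0.08],"delta_rot":[0,0,0]},{"dp":[0,0,-0.08],"delta_rot":[0,0,0]}]'
python3 - <<'E'
from h import *
go(.4734,.2661,.088,np.pi)
f=vision.grab_frame("top");s=vision.grab_frame("side")
o=status.get_obs();x,y,z=o["tcp_pos"];print(x,y,z)
a=cv2.resize(f["img"][205:285,270:370],None,fx=4,fy=4,interpolation=2);b=cv2.resize(s["img"][150:230,220:320],None,fx=4,fy=4,interpolation=2)
cv2.imwrite("pics/grip1.png",np.hstack([a,b]))
E
```

```text
clock: 4.97
tcp_pos: [0.4672, -0.0039, 0.0073]
orientation: [-0.005, 3.142, 0.0]
contact_force: [-0.9, -0.4, -0.2]
grip_width: 0.0856
gripper_force: 0.0
clock: 5.48
tcp_pos: [0.4673, -0.0036, 0.0079]
orientation: [-0.006, 3.141, -0.0]
contact_force: [-2.7, -0.1, 9.3]
grip_width: 0.0653
gripper_force: 31.0
clock: 5.98
tcp_pos: [0.4668, -0.0037, 0.087]
orientation: [0.006, -3.141, 0.0]
contact_force: [-1.0, 0.5, -1.6]
grip_width: 0.0648
gripper_force: 34.0
dp [-0.0076, 0.2698, -0.001] rot [-0.0001, -0.0002, 0.0038] dist 0.270
0.4660980754284686 -0.003738380449448926 0.08616681631656353
```

View pics/grip1.png

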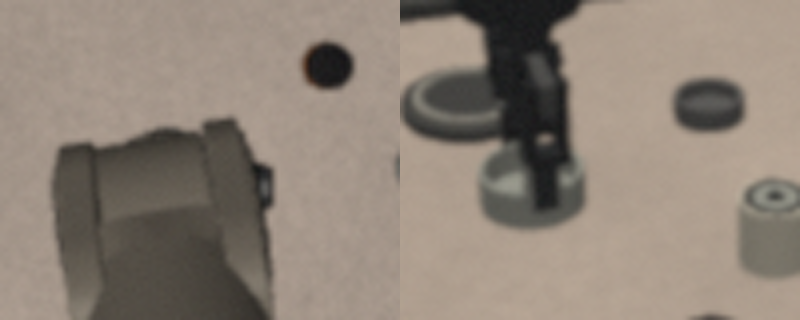

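The cup is held level, with the finger ending about mid-wall. I'll carry it over the stand.

```bash
python3 -m handwheel '[{"dp":[-0.007,0.06,0],"delta_rot":[0,0,0]},{"dp":[-0.007,0.12,0],"delta_rot":[0,0,0]},{"dp":[-0.007,0.18,0],"delta_rot":[0,0,0]},{"dp":[-0.007,0.23,0],"delta_rot":[0,0,0]},{"dp":[-0.007,0.26,0],"delta_rot":[0,0,0.004]},{"dp":[-0.007,0.27,0],"delta_rot":[0,0,0.004]},{"dp":[-0.007,0.27,0],"delta_rot":[0,0,0.004]},{"dp":[-0.007,0.27,0],"delta_rot":[0,0,0.004]},{"dp":[-0.007,0.27,0],"delta_rot":[0,0,0.004]}]'
python3 - <<'E'
from h import *
go(.4733,.266,.025,np.pi)
E
```

```text
clock: 7.2
tcp_pos: [0.4733, 0.2647, 0.0872]
orientation: [-0.003, -3.141, 0.001]
contact_force: [-1.1, -0.2, -0.4]
grip_width: 0.0646
gripper_force: 34.0
dp [0.0, 0.0014, 0.0622] rot [-0.0008, -0.0001, -0.002] dist 0.062
```

```bash
python3 -m handwheel '[{"dp":[0,0.001,0.03],"delta_rot":[0,0,0]},{"dp":[0,0.001,0.05],"delta_rot":[0,0,0]},{"dp":[0,0.001,0.063],"delta_rot":[0,0,0]},{"dp":[0,0.001,0.066],"delta_rot":[0,0,0]},{"dp":[0,0.001,0.068],"delta_rot":[0,0,0]},{"dp":[0,0.001,0.069],"delta_rot":[0,0,0]},{"dp":[0,0.001,0.069],"delta_rot":[0,0,0]},{"dp":[0,0.001,0.069],"delta_rot":[0,0,0]}]'
```

```text
clock: 8.2
tcp_pos: [0.4732, 0.2675, 0.0186]
orientation: [-0.0, 3.141, 0.0]
contact_force: [-0.1, 0.6, -0.7]
grip_width: 0.0648
gripper_force: 34.0
```

```bash
python3 -m handwheel '[{"dp":[0,-0.001,0.0005],"delta_rot":[0,0,0]},{"dp":[0,-0.001,0.001],"delta_rot":[0,0,0]},{"dp":[0,-0.001,0.001],"delta_rot":[0,0,0]}]';python3 -m handwheel '[{"dp":[0,0,0],"delta_rot":[0,0,0]},{"dp":[0,0,0],"delta_rot":[0,0,0]},{"dp":[0,0,0],"delta_rot":[0,0,0]},{"dp":[0,0,-0.04],"delta_rot":[0,0,0]},{"dp":[0,0,-0.1],"delta_rot":[0,0,0]},{"dp":[0,0,-0.13],"delta_rot":[0,0,0]},{"dp":[0,0,-0.13],"delta_rot":[0,0,0]}]' 1;  python3 - <<'E'
from h import *
go(.6286,-.0021,.15,np.pi)
E
```

```text
clock: 8.57
tcp_pos: [0.4732, 0.2665, 0.0179]
orientation: [-0.0, 3.141, 0.0]
contact_force: [-1.7, -0.4, 7.3]
grip_width: 0.0647
gripper_force: 34.6
clock: 9.45
tcp_pos: [0.4746, 0.2673, 0.1499]
orientation: [0.0, 3.137, 0.005]
contact_force: [-0.1, 0.3, -0.0]
grip_width: 0.0855
gripper_force: 0.0
dp [-0.1541, -0.2693, -0.0002] rot [0.0029, 0.0045, -0.0001] dist 0.310
```

```bash
python3 -m handwheel '[{"dp":[-0.154,-0.27,0],"delta_rot":[0,0.004,0]},{"dp":[-0.154,-0.27,0],"delta_rot":[0,0.004,0]},{"dp":[-0.154,-0.27,0],"delta_rot":[0,0.004,0]},{"dp":[-0.154,-0.27,0],"delta_rot":[0,0.004,0]},{"dp":[-0.154,-0.27,0],"delta_rot":[0,0.004,0]},{"dp":[-0.154,-0.27,0],"delta_rot":[0,0.004,0]},{"dp":[-0.154,-0.27,0],"delta_rot":[0,0.004,0]},{"dp":[-0.154,-0.27,0],"delta_rot":[0,0.004,0]}]'; python3 - <<'E'
from h import *
go(.6286,-.0021,.022,np.pi)
f=vision.grab_frame("top");s=vision.grab_frame("side")
C=[(.01,.055),(.015,.045),(.015,.037),(.036,.033)]
P=lambda f:[circ(f,.4732,.2665,*c) for c in C]
crop(f,200,218,250,268,8,"a",P(f)[:1]+P(f)[3:]);crop(s,212,150,262,200,8,"b",P(s)[:1]+P(s)[3:])
cv2.imwrite("pics/cup.png",np.hstack([cv2.imread("pics/a.png"),cv2.imread("pics/b.png")]))
E
```

```text
clock: 10.45
tcp_pos: [0.6262, -0.0016, 0.1466]
orientation: [0.005, -3.136, -0.001]
contact_force: [-0.5, -0.1, 0.5]
grip_width: 0.0856
gripper_force: 0.0
dp [-0.0031, -0.0006, 0.1246] rot [0.0008, -0.0055, 0.0029] dist 0.125
```

View pics/cup.png

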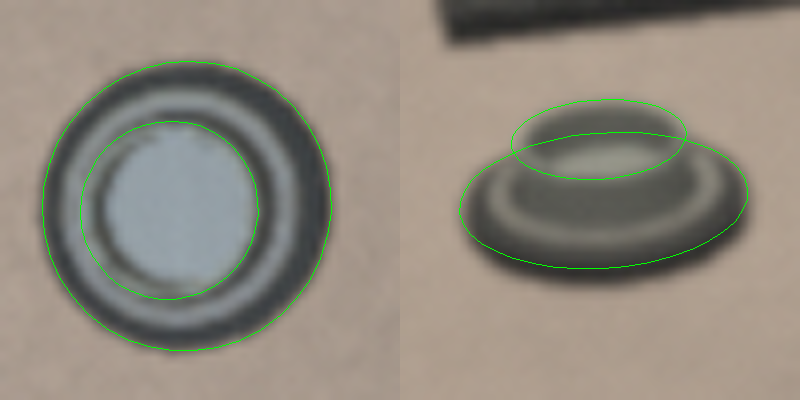

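The cup sits level inside the ring; in the side half its centre is near (602,140), over the base disc centre at about (605,200). Next is the wide roll.

```bash
python3 -m handwheel '[{"dp":[-0.002,-0.0005,0.05],"delta_rot":[0,-0.005,0]},{"dp":[-0.002,-0.0005,0.09],"delta_rot":[0,-0.005,0]},{"dp":[-0.002,-0.0005,0.125],"delta_rot":[0,-0.005,0]},{"dp":[-0.002,-0.0005,0.125],"delta_rot":[0,-0.005,0]},{"dp":[-0.002,-0.0005,0.125],"delta_rot":[0,-0.005,0]}]'; python3 -m handwheel '[{"dp":[0,0,0],"delta_rot":[0,0,0]},{"dp":[0,0,0],"delta_rot":[0,0,0]},{"dp":[0,0,0],"delta_rot":[0,0,0]},{"dp":[0,0,0],"delta_rot":[0,0,0]},{"dp":[0,0,0],"delta_rot":[0,0,0]}]' 0 20
```

```text
clock: 11.18
tcp_pos: [0.6295, -0.0036, 0.0237]
orientation: [-0.001, 3.139, 0.0]
contact_force: [-0.5, 0.2, -0.7]
grip_width: 0.0851
gripper_force: 0.0
clock: 11.8
tcp_pos: [0.6296, -0.0038, 0.0238]
orientation: [-0.0, 3.138, 0.001]
contact_force: [-1.4, 0.4, 5.6]
grip_width: 0.0494
gripper_force: 20.0
```

```bash
python3 -m handwheel '[{"dp":[0,0,0],"delta_rot":[0,0,0]},{"dp":[0,0,0],"delta_rot":[0,0,0]},{"dp":[0,0,0],"delta_rot":[0,0,0]},{"dp":[0,0,0.001],"delta_rot":[0,0,0.18]},{"dp":[0,0,0.001],"delta_rot":[0,0,0.54]},{"dp":[0,0,0.001],"delta_rot":[0,0,0.9]},{"dp":[0,0,0.001],"delta_rot":[0,0,1.26]},{"dp":[0,0,0.001],"delta_rot":[0,0,1.571]},{"dp":[0,0,0.001],"delta_rot":[0,0,1.571]},{"dp":[0,0,0.001],"delta_rot":[0,0,1.571]},{"dp":[0,0,0.001],"delta_rot":[0,0,1.571]},{"dp":[0,0,0.001],"delta_rot":[0,0,1.571]}]' 1; python3 -m handwheel '[{"dp":[0,0,0],"delta_rot":[0,0,0]},{"dp":[0,0,0],"delta_rot":[0,0,0]},{"dp":[0,0,0],"delta_rot":[0,0,0]},{"dp":[0,0,0],"delta_rot":[0,0,0]},{"dp":[0,0,0],"delta_rot":[0,0,0]}]' 0 35;python3 -m handwheel '[{"dp":[0,0,-0.03],"delta_rot":[0,0,0]},{"dp":[0,0,-0.08],"delta_rot":[0,0,0]},{"dp":[0,0,-0.11],"delta_rot":[0,0,0]},{"dp":[0,0,-0.11],"delta_rot":[0,0,0]}]'
python3 - <<'E'
from h import *
go(.4732,.2665,.132,np.pi/2)
E
```

```text
clock: 13.3
tcp_pos: [0.6285, -0.0039, 0.0211]
orientation: [2.225, 2.217, 0.001]
contact_force: [-0.3, 0.3, -0.0]
grip_width: 0.0857
gripper_force: 0.0
clock: 13.92
tcp_pos: [0.6286, -0.0042, 0.0215]
orientation: [2.221, 2.221, 0.001]
contact_force: [-0.8, 0.6, 3.8]
grip_width: 0.0494
gripper_force: 36.6
clock: 14.42
tcp_pos: [0.6301, -0.0043, 0.1335]
orientation: [2.219, 2.219, 0.007]
contact_force: [0.3, 0.1, -1.0]
grip_width: 0.0489
gripper_force: 36.8
dp [0.2708, -0.1569, 0.0008] rot [0.0056, -0.0005, -0.0] dist 0.313
```

```bash
python3 -m handwheel '[{"dp":[0.05,-0.03,0],"delta_rot":[0,0,0]},{"dp":[0.1,-0.058,0],"delta_rot":[0,0,0]},{"dp":[0.15,-0.087,0],"delta_rot":[0,0,0]},{"dp":[0.2,-0.116,0],"delta_rot":[0,0,0]},{"dp":[0.25,-0.145,0],"delta_rot":[0,0,0]},{"dp":[0.271,-0.157,0],"delta_rot":[0,0,0]},{"dp":[0.271,-0.157,0],"delta_rot":[0,0,0]},{"dp":[0.271,-0.157,0],"delta_rot":[0,0,0]},{"dp":[0.271,-0.157,0],"delta_rot":[0,0,0]},{"dp":[0.271,-0.157,0],"delta_rot":[0,0,0]}]'
python3 - <<'E'
from h import *
go(.4732,.2665,.062,np.pi/2)
E
```

```text
clock: 15.68
tcp_pos: [0.472, 0.2657, 0.1311]
orientation: [2.223, 2.219, 0.001]
contact_force: [0.3, 0.0, -1.0]
grip_width: 0.0491
gripper_force: 37.0
dp [0.0008, 0.0011, 0.0691] rot [0.001, 0.0003, -0.002] dist 0.069
```

```bash
python3 -m handwheel '[{"dp":[0.0008,0.001,0.04],"delta_rot":[0,0,0]},{"dp":[0.0008,0.001,0.069],"delta_rot":[0,0,0]},{"dp":[0.0008,0.001,0.069],"delta_rot":[0,0,0]},{"dp":[0.0008,0.001,0.069],"delta_rot":[0,0,0]}]'
python3 - <<'E'
from h import *
s=vision.grab_frame("side");crop(s,212,125,272,185,8,"roll_in")
go(.4732,.2665,.0375,np.pi/2)
E
```

```text
clock: 16.18
tcp_pos: [0.4734, 0.2676, 0.0631]
orientation: [2.222, 2.22, 0.003]
contact_force: [0.0, 0.2, -0.2]
grip_width: 0.0489
gripper_force: 36.9
dp [-0.0014, -0.0005, 0.0259] rot [0.0028, -0.0012, -0.0007] dist 0.026
```

View pics/roll_in.png

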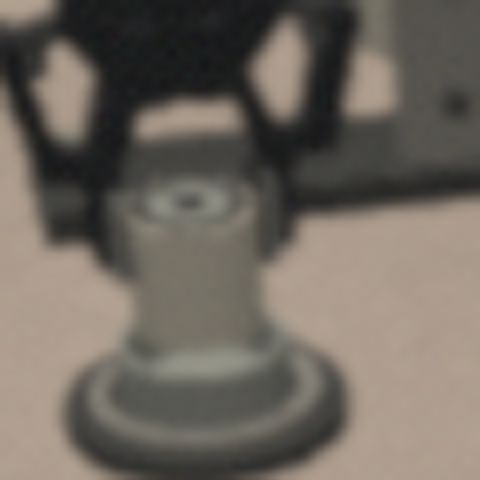

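The roll hangs upright over the cup, roll axis at crop x≈195 and cup centre at x≈200. I'll lower it.

```bash
python3 -m handwheel '[{"dp":[-0.001,-0.0003,0.007],"delta_rot":[0.002,0,0]},{"dp":[-0.001,-0.0003,0.014],"delta_rot":[0.002,0,0]},{"dp":[-0.001,-0.0003,0.02],"delta_rot":[0.002,0,0]},{"dp":[-0.001,-0.0003,0.023],"delta_rot":[0.002,0,0]},{"dp":[-0.001,-0.0003,0.0245],"delta_rot":[0.002,0,0]},{"dp":[-0.001,-0.0003,0.025],"delta_rot":[0.002,0,0]},{"dp":[-0.001,-0.0003,0.025],"delta_rot":[0.002,0,0]},{"dp":[-0.001,-0.0003,0.025],"delta_rot":[0.002,0,0]}]'
```

```text
clock: 17.23
tcp_pos: [0.4722, 0.2666, 0.0374]
orientation: [-2.221, -2.221, 0.001]
contact_force: [-2.8, -1.5, 5.2]
grip_width: 0.0491
gripper_force: 37.5
```

```bash
python3 -m handwheel '[{"dp":[0,0,0],"delta_rot":[0,0,0]},{"dp":[0,0,0],"delta_rot":[0,0,0]},{"dp":[0,0,0],"delta_rot":[0,0,0]},{"dp":[0,0,-0.04],"delta_rot":[0,0,0]},{"dp":[0,0,-0.1],"delta_rot":[0,0,0]},{"dp":[0,0,-0.13],"delta_rot":[0,0,0]},{"dp":[0,0,-0.13],"delta_rot":[0,0,0]}]' 1;  python3 - <<'E'
from h import *
go(.645,.1973,.12,np.pi/2)
E
```

```text
clock: 18.1
tcp_pos: [0.4739, 0.2677, 0.1696]
orientation: [-2.221, -2.221, -0.008]
contact_force: [-0.4, -0.6, -0.8]
grip_width: 0.0858
gripper_force: 0.0
dp [-0.0706, 0.1709, 0.0499] rot [0.0031, -0.0037, 0.0] dist 0.192
```

```bash
python3 -m handwheel '[{"dp":[-0.07,0.171,0.05],"delta_rot":[0.003,-0.003,0]},{"dp":[-0.07,0.171,0.05],"delta_rot":[0.003,-0.003,0]},{"dp":[-0.07,0.171,0.05],"delta_rot":[0.003,-0.003,0]},{"dp":[-0.07,0.171,0.05],"delta_rot":[0.003,-0.003,0]},{"dp":[-0.07,0.171,0.05],"delta_rot":[0.003,-0.003,0]},{"dp":[-0.07,0.171,0.05],"delta_rot":[0.003,-0.003,0]},{"dp":[-0.07,0.171,0.05],"delta_rot":[0.003,-0.003,0]}]';  python3 - <<'E'
from h import *
go(.645,.1973,.005,np.pi/2)
f=vision.grab_frame("top");s=vision.grab_frame("side")
P=lambda f:[circ(f,.4732,.2665,.01,.055),circ(f,.4722,.2666,.066,.025)]
crop(f,195,218,245,268,8,"a",P(f));crop(s,212,140,262,190,8,"b",P(s))
cv2.imwrite("pics/roll.png",np.hstack([cv2.imread("pics/a.png"),cv2.imread("pics/b.png")]))
E
```

```text
clock: 18.98
tcp_pos: [0.6424, 0.1981, 0.1174]
orientation: [-2.218, -2.223, 0.007]
contact_force: [0.3, 0.3, 0.7]
grip_width: 0.0855
gripper_force: 0.0
dp [-0.0005, 0.003, 0.1124] rot [-0.0041, 0.002, 0.0019] dist 0.112
```

View pics/roll.png

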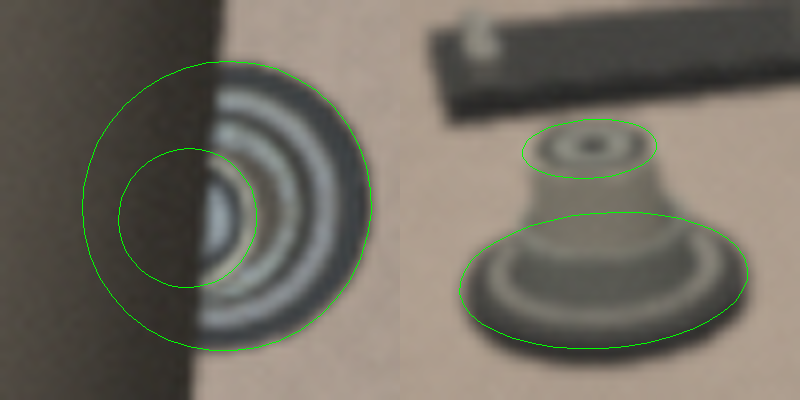

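The roll stands upright in the cup, with its top at (591,147) inside the overlay. Next is the separator dish.

```bash
python3 -m handwheel '[{"dp":[0,0.0015,0.05],"delta_rot":[-0.003,0.002,0.002]},{"dp":[0,0.0015,0.09],"delta_rot":[-0.003,0.002,0.002]},{"dp":[0,0.0015,0.112],"delta_rot":[-0.003,0.002,0.002]},{"dp":[0,0.0015,0.112],"delta_rot":[-0.003,0.002,0.002]},{"dp":[0,0.0015,0.112],"delta_rot":[-0.003,0.002,0.002]}]'; python3 -m handwheel '[{"dp":[0,0,0],"delta_rot":[0,0,0]},{"dp":[0,0,0],"delta_rot":[0,0,0]},{"dp":[0,0,0],"delta_rot":[0,0,0]},{"dp":[0,0,0],"delta_rot":[0,0,0]},{"dp":[0,0,0],"delta_rot":[0,0,0]}]' 0 20
```

```text
clock: 19.7
tcp_pos: [0.6457, 0.1966, 0.0066]
orientation: [2.223, 2.218, 0.001]
contact_force: [1.4, 0.2, 0.6]
grip_width: 0.0853
gripper_force: 0.0
clock: 20.32
tcp_pos: [0.6452, 0.1966, 0.0064]
orientation: [2.224, 2.219, 0.001]
contact_force: [-0.6, -0.5, 5.6]
grip_width: 0.0541
gripper_force: 20.7
```

```bash
python3 -m handwheel '[{"dp":[0,0,0],"delta_rot":[0,0,0]},{"dp":[0,0,0],"delta_rot":[0,0,0]},{"dp":[0,0,0],"delta_rot":[0,0,0]},{"dp":[0,0,0],"delta_rot":[0,0,-0.18]},{"dp":[0,0,0],"delta_rot":[0,0,-0.54]},{"dp":[0,0,0],"delta_rot":[0,0,-0.9]},{"dp":[0,0,0],"delta_rot":[0,0,-1.26]},{"dp":[0,0,0],"delta_rot":[0,0,-1.571]},{"dp":[0,0,0],"delta_rot":[0,0,-1.571]},{"dp":[0,0,0],"delta_rot":[0,0,-1.571]},{"dp":[0,0,0],"delta_rot":[0,0,-1.571]},{"dp":[0,0,0],"delta_rot":[0,0,-1.571]}]' 1; python3 -m handwheel '[{"dp":[0,0,0],"delta_rot":[0,0,0]},{"dp":[0,0,0],"delta_rot":[0,0,0]},{"dp":[0,0,0],"delta_rot":[0,0,0]},{"dp":[0,0,0],"delta_rot":[0,0,0]},{"dp":[0,0,0],"delta_rot":[0,0,0]}]' 0 30;python3 -m handwheel '[{"dp":[0,0,-0.03],"delta_rot":[0,0,0]},{"dp":[0,0,-0.08],"delta_rot":[0,0,0]},{"dp":[0,0,-0.13],"delta_rot":[0,0,0]},{"dp":[0,0,-0.13],"delta_rot":[0,0,0]}]'
python3 - <<'E'
from h import *
go(.4724,.2666,.135,np.pi)
E
```

```text
clock: 21.82
tcp_pos: [0.6444, 0.1959, 0.0048]
orientation: [0.002, -3.14, 0.002]
contact_force: [-0.7, 0.4, -0.1]
grip_width: 0.0858
gripper_force: 0.0
clock: 22.45
tcp_pos: [0.6445, 0.1964, 0.0054]
orientation: [-0.004, -3.141, 0.002]
contact_force: [-2.0, -0.9, 5.3]
grip_width: 0.0553
gripper_force: 31.4
clock: 22.95
tcp_pos: [0.6475, 0.1975, 0.1397]
orientation: [0.004, 3.134, 0.003]
contact_force: [0.7, -0.4, -0.1]
grip_width: 0.0553
gripper_force: 32.1
dp [0.1753, 0.0686, 0.0035] rot [0.0021, 0.0072, -0.0025] dist 0.188
```

```bash
python3 -m handwheel '[{"dp":[0.05,0.02,0],"delta_rot":[0,0,0]},{"dp":[0.1,0.04,0],"delta_rot":[0,0,0]},{"dp":[0.15,0.06,0],"delta_rot":[0,0,0]},{"dp":[0.173,0.069,0],"delta_rot":[0,0,0]},{"dp":[0.173,0.069,0],"delta_rot":[0,0,0]},{"dp":[0.173,0.069,0],"delta_rot":[0,0,0]},{"dp":[0.173,0.069,0],"delta_rot":[0,0,0]},{"dp":[0.173,0.069,0],"delta_rot":[0,0,0]}]'
python3 - <<'E'
from h import *
go(.4724,.2666,.08,np.pi)
E
```

```text
clock: 23.95
tcp_pos: [0.4724, 0.2652, 0.1349]
orientation: [-0.005, -3.141, 0.002]
contact_force: [-0.1, 0.1, -1.0]
grip_width: 0.055
gripper_force: 32.1
dp [-0.0, 0.0015, 0.0549] rot [-0.0012, -0.0009, -0.0034] dist 0.055
```

```bash
python3 -m handwheel '[{"dp":[0,0.001,0.03],"delta_rot":[0,0,-0.003]},{"dp":[0,0.001,0.055],"delta_rot":[0,0,-0.003]},{"dp":[0,0.001,0.055],"delta_rot":[0,0,-0.003]},{"dp":[0,0.001,0.055],"delta_rot":[0,0,-0.003]},{"dp":[0,0.001,0.055],"delta_rot":[0,0,-0.003]}]'
python3 - <<'E'
from h import *
go(.4722,.2666,.0714,np.pi)
E
```

```text
clock: 24.58
tcp_pos: [0.4724, 0.2671, 0.0812]
orientation: [-0.001, 3.141, 0.0]
contact_force: [-0.3, 0.8, 0.2]
grip_width: 0.055
gripper_force: 32.1
dp [0.0002, -0.0005, 0.0098] rot [0.0001, 0.0007, 0.0009] dist 0.010
```

```bash
python3 -m handwheel '[{"dp":[0,-0.0005,0.005],"delta_rot":[0,0,0]},{"dp":[0,-0.0005,0.007],"delta_rot":[0,0,0]},{"dp":[0,-0.0005,0.0085],"delta_rot":[0,0,0]},{"dp":[0,-0.0005,0.0095],"delta_rot":[0,0,0]},{"dp":[0,-0.0005,0.0095],"delta_rot":[0,0,0]},{"dp":[0,-0.0005,0.0095],"delta_rot":[0,0,0]}]'
```

```text
clock: 25.32
tcp_pos: [0.4716, 0.2662, 0.0713]
orientation: [0.002, -3.141, 0.002]
contact_force: [-3.2, -1.1, 7.7]
grip_width: 0.0552
gripper_force: 32.7
```

```bash
python3 -m handwheel '[{"dp":[0,0,0],"delta_rot":[0,0,0]},{"dp":[0,0,0],"delta_rot":[0,0,0]},{"dp":[0,0,0],"delta_rot":[0,0,0]},{"dp":[0,0,-0.04],"delta_rot":[0,0,0]},{"dp":[0,0,-0.08],"delta_rot":[0,0,0]},{"dp":[0,0,-0.11],"delta_rot":[0,0,0]},{"dp":[0,0,-0.11],"delta_rot":[0,0,0]}]' 1;  python3 - <<'E'
from h import *
go(.652,-.2398,.15,np.pi)
E
```

```text
clock: 26.2
tcp_pos: [0.4731, 0.2673, 0.183]
orientation: [-0.002, 3.138, 0.003]
contact_force: [-0.0, -0.6, -0.2]
grip_width: 0.085
gripper_force: 0.0
dp [-0.1783, -0.5073, 0.0326] rot [0.0019, 0.0031, 0.001] dist 0.539
```

```bash
python3 -m handwheel '[{"dp":[-0.178,-0.507,0.032],"delta_rot":[0,0.003,0]},{"dp":[-0.178,-0.507,0.032],"delta_rot":[0,0.003,0]},{"dp":[-0.178,-0.507,0.032],"delta_rot":[0,0.003,0]},{"dp":[-0.178,-0.507,0.032],"delta_rot":[0,0.003,0]},{"dp":[-0.178,-0.507,0.032],"delta_rot":[0,0.003,0]},{"dp":[-0.178,-0.507,0.032],"delta_rot":[0,0.003,0]},{"dp":[-0.178,-0.507,0.032],"delta_rot":[0,0.003,0]},{"dp":[-0.178,-0.507,0.032],"delta_rot":[0,0.003,0]},{"dp":[-0.178,-0.507,0.032],"delta_rot":[0,0.003,0]},{"dp":[-0.178,-0.507,0.032],"delta_rot":[0,0.003,0]},{"dp":[-0.178,-0.507,0.032],"delta_rot":[0,0.003,0]},{"dp":[-0.178,-0.507,0.032],"delta_rot":[0,0.003,0]}]';  python3 - <<'E'
from h import *
go(.652,-.2398,.024,np.pi)
f=vision.grab_frame("top");s=vision.grab_frame("side")
P=lambda f:[circ(f,.4732,.2665,.01,.055),circ(f,.4716,.2662,.086,.028)]
crop(f,195,218,245,268,8,"a",P(f));crop(s,212,135,262,185,8,"b",P(s))
cv2.imwrite("pics/sep.png",np.hstack([cv2.imread("pics/a.png"),cv2.imread("pics/b.png")]))
E
```

```text
clock: 27.7
tcp_pos: [0.6502, -0.2384, 0.1484]
orientation: [0.006, -3.137, -0.0]
contact_force: [0.6, 0.5, -0.3]
grip_width: 0.0854
gripper_force: 0.0
dp [-0.0024, -0.0015, 0.1244] rot [0.0002, -0.0048, 0.0036] dist 0.124
```

View pics/sep.png

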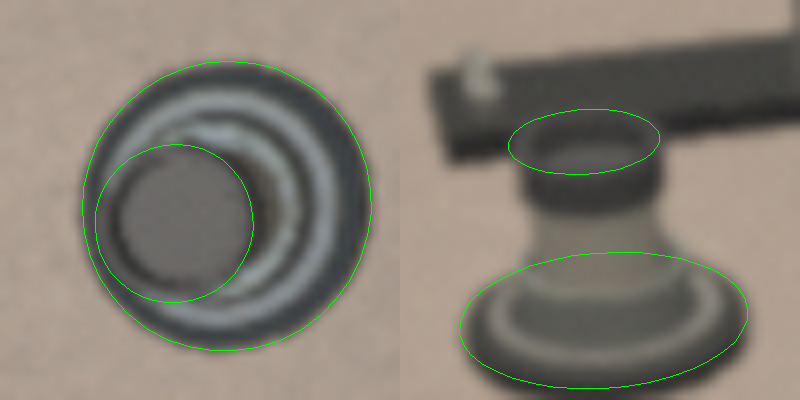

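The dish sits flat on the roll: dish centre near x≈592 and roll axis near x≈594 in the side half. Next is the slim roll.

```bash
python3 -m handwheel '[{"dp":[-0.001,0,0.05],"delta_rot":[0,-0.004,0.003]},{"dp":[-0.001,0,0.09],"delta_rot":[0,-0.004,0.003]},{"dp":[-0.001,0,0.124],"delta_rot":[0,-0.004,0.003]},{"dp":[-0.001,0,0.124],"delta_rot":[0,-0.004,0.003]},{"dp":[-0.001,0,0.124],"delta_rot":[0,-0.004,0.003]}]'; python3 -m handwheel '[{"dp":[0,0,0],"delta_rot":[0,0,0]},{"dp":[0,0,0],"delta_rot":[0,0,0]},{"dp":[0,0,0],"delta_rot":[0,0,0]},{"dp":[0,0,0],"delta_rot":[0,0,0]},{"dp":[0,0,0],"delta_rot":[0,0,0]},{"dp":[0,0,0],"delta_rot":[0,0,0]}]' 0 20
```

```text
clock: 28.42
tcp_pos: [0.6519, -0.2405, 0.0264]
orientation: [0.002, 3.14, -0.002]
contact_force: [0.6, 0.6, 0.8]
grip_width: 0.0848
gripper_force: 0.0
clock: 29.18
tcp_pos: [0.6513, -0.2407, 0.0258]
orientation: [0.003, 3.141, -0.002]
contact_force: [-1.6, -0.2, 6.2]
grip_width: 0.0357
gripper_force: 20.0
```

```bash
python3 -m handwheel '[{"dp":[0,0,0],"delta_rot":[0,0,0]},{"dp":[0,0,0],"delta_rot":[0,0,0]},{"dp":[0,0,0],"delta_rot":[0,0,0]},{"dp":[0,0,0],"delta_rot":[0,0,0.18]},{"dp":[0,0,0],"delta_rot":[0,0,0.54]},{"dp":[0,0,0],"delta_rot":[0,0,0.9]},{"dp":[0,0,0],"delta_rot":[0,0,1.26]},{"dp":[0,0,0],"delta_rot":[0,0,1.571]},{"dp":[0,0,0],"delta_rot":[0,0,1.571]},{"dp":[0,0,0],"delta_rot":[0,0,1.571]},{"dp":[0,0,0],"delta_rot":[0,0,1.571]},{"dp":[0,0,0],"delta_rot":[0,0,1.571]}]' 1; python3 -m handwheel '[{"dp":[0,0,0],"delta_rot":[0,0,0]},{"dp":[0,0,0],"delta_rot":[0,0,0]},{"dp":[0,0,0],"delta_rot":[0,0,0]},{"dp":[0,0,0],"delta_rot":[0,0,0]},{"dp":[0,0,0],"delta_rot":[0,0,0]},{"dp":[0,0,0],"delta_rot":[0,0,0]}]' 0 30;python3 -m handwheel '[{"dp":[0,0,-0.03],"delta_rot":[0,0,0]},{"dp":[0,0,-0.08],"delta_rot":[0,0,0]},{"dp":[0,0,-0.13],"delta_rot":[0,0,0]},{"dp":[0,0,-0.155],"delta_rot":[0,0,0]},{"dp":[0,0,-0.155],"delta_rot":[0,0,0]}]'
python3 - <<'E'
from h import *
go(.4722,.2664,.18,np.pi/2)
E
```

```text
clock: 30.68
tcp_pos: [0.6508, -0.2403, 0.0246]
orientation: [2.227, 2.215, -0.002]
contact_force: [-0.5, 1.3, 0.8]
grip_width: 0.0855
gripper_force: 0.0
clock: 31.42
tcp_pos: [0.6509, -0.2408, 0.025]
orientation: [2.223, 2.218, -0.001]
contact_force: [0.7, -0.9, 1.5]
grip_width: 0.0351
gripper_force: 30.1
clock: 32.05
tcp_pos: [0.6518, -0.241, 0.182]
orientation: [2.221, 2.216, 0.002]
contact_force: [-0.2, 0.2, -0.8]
grip_width: 0.0351
gripper_force: 30.1
dp [0.5071, -0.1806, 0.0004] rot [0.0037, 0.0019, -0.002] dist 0.538
```

```bash
python3 -m handwheel '[{"dp":[0.05,-0.018,0],"delta_rot":[0,0,0]},{"dp":[0.1,-0.036,0],"delta_rot":[0,0,0]},{"dp":[0.155,-0.055,0],"delta_rot":[0,0,0]},{"dp":[0.21,-0.075,0],"delta_rot":[0,0,0]},{"dp":[0.265,-0.094,0],"delta_rot":[0,0,0]},{"dp":[0.32,-0.114,0],"delta_rot":[0,0,0]},{"dp":[0.375,-0.133,0],"delta_rot":[0,0,0]},{"dp":[0.43,-0.153,0],"delta_rot":[0,0,0]},{"dp":[0.48,-0.171,0],"delta_rot":[0,0,0]},{"dp":[0.507,-0.181,0],"delta_rot":[0,0,-0.002]},{"dp":[0.507,-0.181,0],"delta_rot":[0,0,-0.002]},{"dp":[0.507,-0.181,0],"delta_rot":[0,0,-0.002]}]'
python3 - <<'E'
from h import *
go(.4722,.2664,.12,np.pi/2)
E
```

```text
clock: 33.55
tcp_pos: [0.4705, 0.2656, 0.1784]
orientation: [2.222, 2.22, -0.004]
contact_force: [0.0, -0.1, -1.3]
grip_width: 0.0353
gripper_force: 30.2
dp [0.001, 0.0018, 0.0584] rot [-0.0012, 0.0028, -0.0008] dist 0.058
```

```bash
python3 -m handwheel '[{"dp":[0.0005,0.001,0.03],"delta_rot":[0,0.002,0]},{"dp":[0.0005,0.001,0.056],"delta_rot":[0,0.002,0]},{"dp":[0.0005,0.001,0.06],"delta_rot":[0,0.002,0]},{"dp":[0.0005,0.001,0.06],"delta_rot":[0,0.002,0]},{"dp":[0.0005,0.001,0.06],"delta_rot":[0,0.002,0]}]'
python3 - <<'E'
from h import *
go(.4722,.2664,.097,np.pi/2)
s=vision.grab_frame("side");crop(s,212,115,272,185,8,"slim_in")
E
```

```text
clock: 34.17
tcp_pos: [0.4726, 0.2673, 0.1204]
orientation: [-2.222, -2.22, -0.004]
contact_force: [0.2, -0.2, -0.1]
grip_width: 0.0355
gripper_force: 30.2
dp [-0.001, -0.0005, 0.0234] rot [0.0014, -0.002, -0.0007] dist 0.023
```

View pics/slim_in.png

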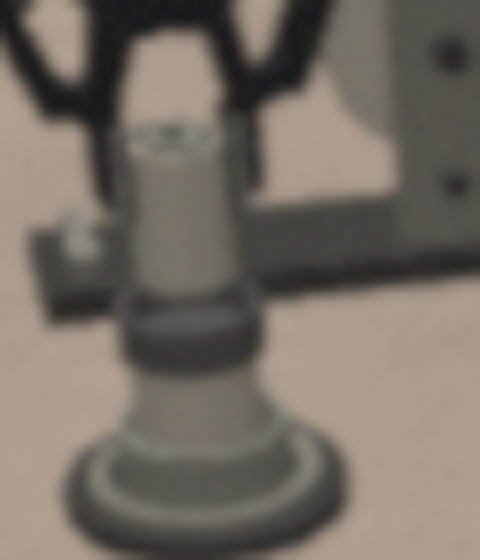

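The slim roll's axis runs from (172,138) to (187,290), pointing at the dish centre near (192,325). I'll lower it.

```bash
python3 -m handwheel '[{"dp":[-0.0008,0,0.007],"delta_rot":[0,-0.001,0]},{"dp":[-0.0008,0,0.014],"delta_rot":[0,-0.001,0]},{"dp":[-0.0008,0,0.019],"delta_rot":[0,-0.001,0]},{"dp":[-0.0008,0,0.0215],"delta_rot":[0,-0.001,0]},{"dp":[-0.0008,0,0.023],"delta_rot":[0,-0.001,0]},{"dp":[-0.0008,0,0.0235],"delta_rot":[0,-0.001,0]},{"dp":[-0.0008,0,0.0235],"delta_rot":[0,-0.001,0]},{"dp":[-0.0008,0,0.0235],"delta_rot":[0,-0.001,0]}]'
```

```text
clock: 35.22
tcp_pos: [0.4718, 0.2665, 0.0969]
orientation: [-2.221, -2.22, -0.0]
contact_force: [-4.4, -1.7, 11.5]
grip_width: 0.035
gripper_force: 31.5
```

```bash
python3 -m handwheel '[{"dp":[0,0,-0.0005],"delta_rot":[0,0,0]},{"dp":[0,0,-0.0005],"delta_rot":[0,0,0]}]';python3 -m handwheel '[{"dp":[0,0,0],"delta_rot":[0,0,0]},{"dp":[0,0,0],"delta_rot":[0,0,0]},{"dp":[0,0,0],"delta_rot":[0,0,0]},{"dp":[0,0,-0.03],"delta_rot":[0,0,0]},{"dp":[0,0,-0.08],"delta_rot":[0,0,0]},{"dp":[0,0,-0.11],"delta_rot":[0,0,0]},{"dp":[0,0,-0.11],"delta_rot":[0,0,0]}]' 1;  python3 - <<'E'
from h import *
go(.4696,-.2016,.15,np.pi/2)
E
```

```text
clock: 35.48
tcp_pos: [0.4717, 0.2665, 0.0969]
orientation: [-2.221, -2.221, 0.0]
contact_force: [-3.6, -1.5, 7.3]
grip_width: 0.0353
gripper_force: 30.9
clock: 36.35
tcp_pos: [0.4732, 0.2674, 0.2087]
orientation: [2.221, 2.221, 0.008]
contact_force: [-0.4, 0.8, -0.5]
grip_width: 0.0853
gripper_force: 0.0
dp [-0.4692, -0.0038, 0.0571] rot [0.0037, -0.0035, -0.0001] dist 0.473
```

```bash
python3 -m handwheel '[{"dp":[-0.469,-0.004,0.057],"delta_rot":[0.003,-0.003,0]},{"dp":[-0.469,-0.004,0.057],"delta_rot":[0.003,-0.003,0]},{"dp":[-0.469,-0.004,0.057],"delta_rot":[0.003,-0.003,0]},{"dp":[-0.469,-0.004,0.057],"delta_rot":[0.003,-0.003,0]},{"dp":[-0.469,-0.004,0.057],"delta_rot":[0.003,-0.003,0]},{"dp":[-0.469,-0.004,0.057],"delta_rot":[0.003,-0.003,0]},{"dp":[-0.469,-0.004,0.057],"delta_rot":[0.003,-0.003,0]},{"dp":[-0.469,-0.004,0.057],"delta_rot":[0.003,-0.003,0]},{"dp":[-0.469,-0.004,0.057],"delta_rot":[0.003,-0.003,0]},{"dp":[-0.469,-0.004,0.057],"delta_rot":[0.003,-0.003,0]},{"dp":[-0.469,-0.004,0.057],"delta_rot":[0.003,-0.003,0]},{"dp":[-0.469,-0.004,0.057],"delta_rot":[0.003,-0.003,0]}]';  python3 - <<'E'
from h import *
go(.4696,-.2016,.026,np.pi/2)
f=vision.grab_frame("top");s=vision.grab_frame("side")
P=lambda f:[circ(f,.4732,.2665,.01,.055),circ(f,.4717,.2665,.128,.018)]
crop(f,195,218,245,268,8,"a",P(f));crop(s,212,125,262,175,8,"b",P(s))
cv2.imwrite("pics/slim.png",np.hstack([cv2.imread("pics/a.png"),cv2.imread("pics/b.png")]))
E
```

```text
clock: 37.85
tcp_pos: [0.4681, -0.2013, 0.1493]
orientation: [-2.219, -2.224, 0.006]
contact_force: [0.6, 0.7, 0.1]
grip_width: 0.0852
gripper_force: 0.0
dp [-0.0, 0.0019, 0.1233] rot [-0.0029, 0.0026, 0.0021] dist 0.123
```

View pics/slim.png

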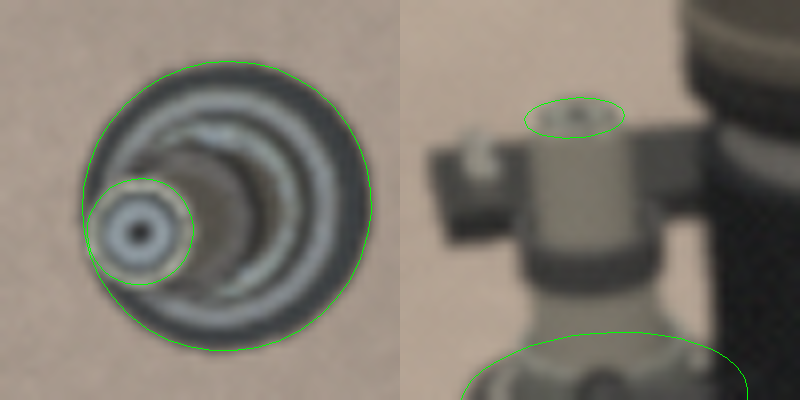

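The slim roll stands upright in the dish, top at (139,232) in the top half, matching the overlay. Now the weight, by its knob.

```bash
python3 -m handwheel '[{"dp":[0,0.001,0.05],"delta_rot":[-0.003,0.002,0.002]},{"dp":[0,0.001,0.09],"delta_rot":[-0.003,0.002,0.002]},{"dp":[0,0.001,0.122],"delta_rot":[-0.003,0.002,0.002]},{"dp":[0,0.001,0.122],"delta_rot":[-0.003,0.002,0.002]},{"dp":[0,0.001,0.122],"delta_rot":[-0.003,0.002,0.002]}]'; python3 -m handwheel '[{"dp":[0,0,0],"delta_rot":[0,0,0]},{"dp":[0,0,0],"delta_rot":[0,0,0]},{"dp":[0,0,0],"delta_rot":[0,0,0]},{"dp":[0,0,0],"delta_rot":[0,0,0]},{"dp":[0,0,0],"delta_rot":[0,0,0]},{"dp":[0,0,0],"delta_rot":[0,0,0]},{"dp":[0,0,0],"delta_rot":[0,0,0]}]' 0 25
```

```text
clock: 38.58
tcp_pos: [0.4691, -0.2031, 0.0284]
orientation: [2.222, 2.218, -0.0]
contact_force: [0.4, 0.5, 0.4]
grip_width: 0.0857
gripper_force: 0.0
clock: 39.45
tcp_pos: [0.4682, -0.2028, 0.0277]
orientation: [2.224, 2.219, -0.001]
contact_force: [-2.5, 1.0, 7.2]
grip_width: 0.0231
gripper_force: 27.3
```

```bash
python3 -m handwheel '[{"dp":[0,0,0],"delta_rot":[0,0,0]},{"dp":[0,0,0],"delta_rot":[0,0,0]},{"dp":[0,0,0],"delta_rot":[0,0,0]},{"dp":[0,0,0],"delta_rot":[0,0,-0.18]},{"dp":[0,0,0],"delta_rot":[0,0,-0.54]},{"dp":[0,0,0],"delta_rot":[0,0,-0.9]},{"dp":[0,0,0],"delta_rot":[0,0,-1.26]},{"dp":[0,0,0],"delta_rot":[0,0,-1.571]},{"dp":[0,0,0],"delta_rot":[0,0,-1.571]},{"dp":[0,0,0],"delta_rot":[0,0,-1.571]},{"dp":[0,0,0],"delta_rot":[0,0,-1.571]},{"dp":[0,0,0],"delta_rot":[0,0,-1.571]}]' 1; python3 -m handwheel '[{"dp":[0,0,0],"delta_rot":[0,0,0]},{"dp":[0,0,0],"delta_rot":[0,0,0]},{"dp":[0,0,0],"delta_rot":[0,0,0]},{"dp":[0,0,0],"delta_rot":[0,0,0]},{"dp":[0,0,0],"delta_rot":[0,0,0]},{"dp":[0,0,0],"delta_rot":[0,0,0]},{"dp":[0,0,0],"delta_rot":[0,0,0]}]' 0 60
```

```text
clock: 40.95
tcp_pos: [0.4684, -0.203, 0.0273]
orientation: [-0.002, 3.142, -0.001]
contact_force: [0.7, 0.0, 1.0]
grip_width: 0.0855
gripper_force: 0.0
clock: 41.82
tcp_pos: [0.4685, -0.2028, 0.0276]
orientation: [0.003, 3.141, -0.002]
contact_force: [-1.2, -0.2, 5.1]
grip_width: 0.0217
gripper_force: 58.7
```

```bash
python3 -m handwheel '[{"dp":[0,0,-0.02],"delta_rot":[0,0,0]},{"dp":[0,0,-0.06],"delta_rot":[0,0,0]},{"dp":[0,0,-0.11],"delta_rot":[0,0,0]},{"dp":[0,0,-0.16],"delta_rot":[0,0,0]},{"dp":[0,0,-0.19],"delta_rot":[0,0,0]},{"dp":[0,0,-0.19],"delta_rot":[0,0,0]},{"dp":[0,0,-0.19],"delta_rot":[0,0,0]}]'
python3 - <<'E'
from h import *
s=vision.grab_frame("side");crop(s,180,110,330,260,4,"w_up")
go(.4719,.2664,.217,np.pi)
E
```

```text
clock: 42.7
tcp_pos: [0.467, -0.2021, 0.2153]
orientation: [-0.003, -3.138, 0.0]
contact_force: [-0.2, 0.1, -5.4]
grip_width: 0.0222
gripper_force: 59.7
dp [-0.0043, 0.4684, -0.002] rot [0.0001, -0.0042, -0.0016] dist 0.468
```

View pics/w_up.png

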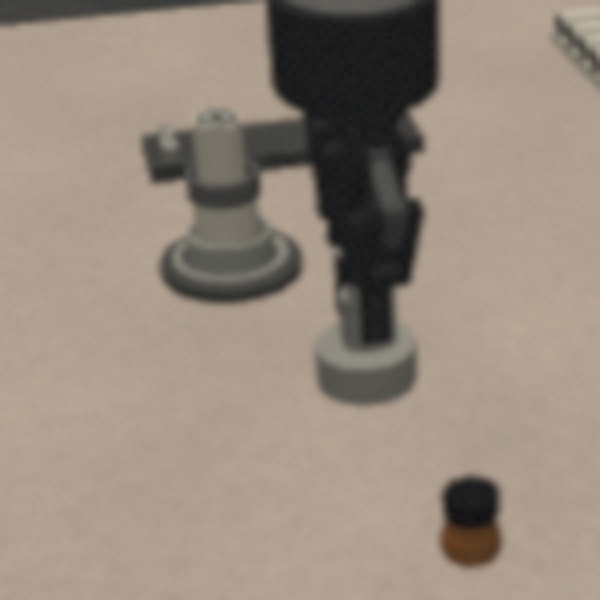

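The weight hangs level from its knob at crop (365,360), with the stack standing at (220,200). I'll carry it over.

```bash
python3 -m handwheel '[{"dp":[-0.004,0.03,0],"delta_rot":[0,0,0]},{"dp":[-0.004,0.08,0],"delta_rot":[0,0,0]},{"dp":[-0.004,0.13,0],"delta_rot":[0,0,0]},{"dp":[-0.004,0.18,0],"delta_rot":[0,0,0]},{"dp":[-0.004,0.23,0],"delta_rot":[0,0,0]},{"dp":[-0.004,0.28,0],"delta_rot":[0,0,0]},{"dp":[-0.004,0.33,0],"delta_rot":[0,0,0]},{"dp":[-0.004,0.38,0],"delta_rot":[0,0,0]},{"dp":[-0.004,0.42,0],"delta_rot":[0,0,0]},{"dp":[-0.004,0.45,0],"delta_rot":[0,0,0]},{"dp":[-0.004,0.467,0],"delta_rot":[0,0,0]},{"dp":[-0.004,0.468,0],"delta_rot":[0,0,0]}]';python3 -m handwheel '[{"dp":[0,0,0.001],"delta_rot":[0,0,0]},{"dp":[0,0,0.002],"delta_rot":[0,0,0]}]'
python3 - <<'E'
from h import *
go(.4719,.2664,.165,np.pi)
E
```

```text
clock: 44.25
tcp_pos: [0.4726, 0.2657, 0.2156]
orientation: [-0.0, -3.14, 0.003]
contact_force: [-0.2, -0.1, -6.1]
grip_width: 0.0222
gripper_force: 59.7
clock: 44.5
tcp_pos: [0.4736, 0.2637, 0.2147]
orientation: [-0.006, -3.141, 0.003]
contact_force: [1.2, 0.2, -4.4]
grip_width: 0.0219
gripper_force: 59.7
dp [0.0017, 0.0028, 0.0497] rot [-0.0018, -0.0001, -0.004] dist 0.050
```

```bash
python3 -m handwheel '[{"dp":[0.001,0.0015,0.02],"delta_rot":[0,0,-0.002]},{"dp":[0.001,0.0015,0.036],"delta_rot":[0,0,-0.002]},{"dp":[0.001,0.0015,0.048],"delta_rot":[0,0,-0.002]},{"dp":[0.001,0.0015,0.048],"delta_rot":[0,0,-0.002]},{"dp":[0.001,0.0015,0.048],"delta_rot":[0,0,-0.002]},{"dp":[0.001,0.0015,0.048],"delta_rot":[0,0,-0.002]},{"dp":[0.001,0.0015,0.048],"delta_rot":[0,0,-0.002]}]'
python3 - <<'E'
from h import *
go(.4719,.2664,.1556,np.pi)
s=vision.grab_frame("side");crop(s,212,95,282,175,7,"w_in")
go(.4719,.2664,.1556,np.pi)
E
```

```text
clock: 45.38
tcp_pos: [0.4725, 0.267, 0.1674]
orientation: [-0.0, 3.141, -0.001]
contact_force: [0.2, 0.1, -4.7]
grip_width: 0.0221
gripper_force: 59.7
dp [0.0006, -0.0006, 0.0118] rot [-0.0005, 0.0007, 0.0002] dist 0.012
dp [0.0006, -0.0005, 0.0117] rot [-0.0007, 0.0005, 0.0002] dist 0.012
```

View pics/w_in.png

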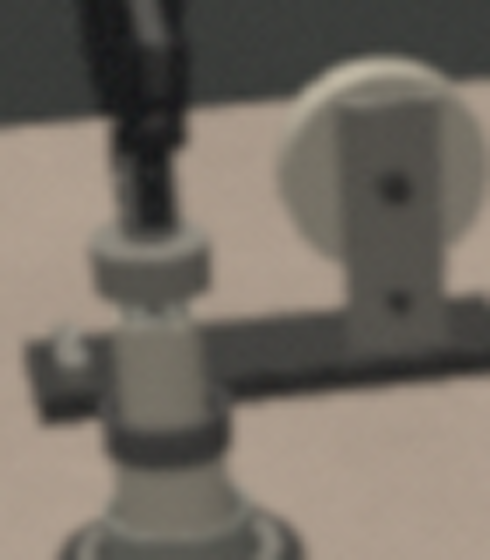

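The weight is level and centred above the slim roll, weight at x≈152 over roll top x≈155. I'll lower it slowly.

```bash
python3 -m handwheel '[{"dp":[0.0004,-0.0004,0.004],"delta_rot":[0,0,0]},{"dp":[0.0004,-0.0004,0.007],"delta_rot":[0,0,0]},{"dp":[0.0004,-0.0004,0.0085],"delta_rot":[0,0,0]},{"dp":[0.0004,-0.0004,0.01],"delta_rot":[0,0,0]},{"dp":[0.0004,-0.0004,0.011],"delta_rot":[0,0,0]},{"dp":[0.0004,-0.0004,0.0115],"delta_rot":[0,0,0]},{"dp":[0.0004,-0.0004,0.0115],"delta_rot":[0,0,0]}]'
```

```text
clock: 46.3
tcp_pos: [0.472, 0.2665, 0.1556]
orientation: [-0.0, 3.141, -0.001]
contact_force: [-0.6, -0.4, -2.0]
grip_width: 0.0221
gripper_force: 59.9
```

```bash
python3 -m handwheel '[{"dp":[0,0,0.0005],"delta_rot":[0,0,0]},{"dp":[0,0,0.0005],"delta_rot":[0,0,0]}]'; python3 -m handwheel '[{"dp":[0,0,0],"delta_rot":[0,0,0]},{"dp":[0,0,0],"delta_rot":[0,0,0]},{"dp":[0,0,0],"delta_rot":[0,0,0]},{"dp":[0,0,0],"delta_rot":[0,0,0]},{"dp":[0,0,-0.03],"delta_rot":[0,0,0]},{"dp":[0,0,-0.08],"delta_rot":[0,0,0]},{"dp":[0,0,-0.12],"delta_rot":[0,0,0]},{"dp":[0,0,-0.12],"delta_rot":[0,0,0]}]' 1;python3 -m handwheel '[{"dp":[0,-0.05,0],"delta_rot":[0,0,0]},{"dp":[0,-0.15,0],"delta_rot":[0,0,0]},{"dp":[0,-0.2,0],"delta_rot":[0,0,0]},{"dp":[0,-0.25,0],"delta_rot":[0,0,0]},{"dp":[0,-0.25,0],"delta_rot":[0,0,0]},{"dp":[0,-0.25,0],"delta_rot":[0,0,0]},{"dp":[0,-0.25,0],"delta_rot":[0,0,0]}]'; python3 - <<'E'
from h import *
f=vision.grab_frame("top");s=vision.grab_frame("side")
crop(f,185,213,245,273,6,"a");crop(s,207,110,267,190,6,"b")
a=cv2.imread("pics/a.png");b=cv2.imread("pics/b.png");a=cv2.copyMakeBorder(a,0,120,0,0,0)
cv2.imwrite("pics/end.png",np.hstack([a,b]))
E
```

```text
clock: 46.55
tcp_pos: [0.4723, 0.2666, 0.1556]
orientation: [-0.0, 3.141, -0.001]
contact_force: [-1.2, -2.2, 4.4]
grip_width: 0.0222
gripper_force: 60.6
clock: 47.55
tcp_pos: [0.4736, 0.2677, 0.2785]
orientation: [-0.0, 3.136, 0.004]
contact_force: [0.0, 0.9, -0.7]
grip_width: 0.0857
gripper_force: 0.0
clock: 48.42
tcp_pos: [0.4718, 0.0184, 0.2748]
orientation: [0.005, -3.141, 0.001]
contact_force: [0.5, 0.5, -0.1]
grip_width: 0.0857
gripper_force: 0.0
```

View pics/end.png

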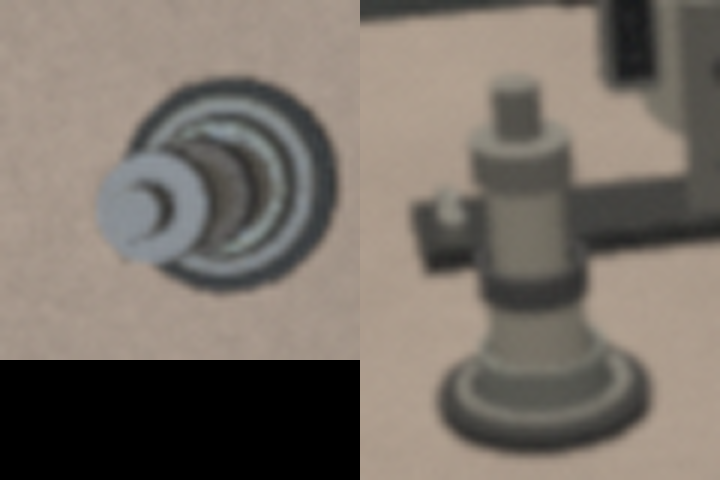

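The full stack stands upright and centred in the side view, from knob (516,100) to base (545,400), and the gripper is clear of it. I'll hand in.

```bash
python3 -c "
from bench import r
print(r.hand_in())"
```

```text
the job is handed in; nothing more can be done
None
```

The capacitor stack is built on the stand in the order asked (cup, wide roll, dish, slim roll, weight knob up). It looked upright and centred in the last pictures, and I handed it in at about 48 s on the robot clock; no verdict came back.

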